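Lock the dummy-load plug into the spring bayonet socket and hold it seated

ROBOT

A 6-joint arm with a two-finger parallel gripper is mounted at the origin on the work surface. World frame = base frame: x ahead of the robot, y to its left, z up, the work surface at z = 0. Lengths are in m, angles in rad, forces in N, time in s.
With the tool pointing down it reaches from about 0.4 to 0.825 m from the base axis. Payload 7 kg.
Tool frame: the origin (TCP) lies at the very end of the fingers, on their centre line; the grasp point (between the pads) lies 19 mm behind it (arm.pinch_z is the z of the grasp point in the tool frame, in m); z points along the fingers, y is the direction in which the jaws open and shut (so a half turn about z gives the same grasp; the last joint's range is limited). The gripper opens to 88 mm and grips with 3 to 60 N. Pads are 19 mm wide; open, the fingers measure 130 mm over their backs; the gripper's body (78 mm by 193 mm) begins 47 mm behind the grasp point.
Start: joints at [1.544, 0.359, 0.012, 0, -1.224, -0.288], TCP at [0.209, 0.642, 0.227] pointing down, gripper open.
Joint ranges: [-3.07, 3.07], [-1.43, 2.12], [-1.02, 1.25], [-3.03, 1.67], [-3.05, -0], [-3.03, 3.03]. Speed limits (rad/s): [2.39, 2.39, 3.01, 3.14, 3.14, 3.14].

INTERFACE

Orientations are given as [roll, pitch, yaw] about the fixed x, y, z axes, in that order (R = Rz(yaw) Ry(pitch) Rx(roll)).
In Python, from station import arm gives the robot as it stands.
- The arm moves only by the tool drive_tool, never from a script. Its argument "targets" is a list of rows, each a list of 6 numbers: the shift along the world's x, y, z in units of 0.04 m (1.0 is 0.04 m), then the turn, a rotation vector about the world's x, y, z in units of 6 degrees (1.0 is 6 degrees). In form: [[x, y, z, wx, wy, wz], ...]. A call has 1 to 5 rows; each row shifts and turns the commanded pose from where the row before left it; what a row does not reach is not made up. A row lasts 1/8 s, in which the tool goes at most 62.5 mm and 10.7 degrees, less where a joint would pass 70% of its speed; a pose out of reach is approached as far as the arm can. A call with a number of a shift or a turn outside -1 to 1 is refused whole. A call with a gripper value outside its range is refused whole. "claw" is the opening, from 0 (shut) to 1 (fully open), set as the call begins (left out, the last holds). The fingers move at their own pace and stop on an object; "newtons" is the grip in N (left out, the last holds). Time passes only in rows, so rows that do not move let the fingers close. It gives the time, the measured TCP pose, the force and the opening at its end, in the units of the state.
- arm.get_state(): the state, without advancing time (a new reading comes with each control period).
- arm.grab_frame(name): name is "side" or "top"; returns (picture, depth): 384x512x3 uint8, red, green, blue; 384x512 float32, m along the optical axis (not along the pixel's ray), 0 where there is no reading.
- arm.get_calibration(name): a dict with "mtx" (3x3 intrinsics, pixels), "dist_coeffs" ([k1, k2, p1, p2, k3] as OpenCV has them; the pictures are not rectified), "origin" and "rotation" of the camera in the world. Camera axes: x right, y up, looking along -z (the intrinsics and any distortion apply to the point x, -y, -z); pixel columns grow to the right and rows downward; lengths in m; the calibration is good to about 2 mm. A picture is of the moment at which its call begins. get_calibration takes no time and is no camera call.
- arm.job_done(): hands the job in, once; it reports no verdict.
Trained networks look in the newest picture that a camera, given by its name, has taken for a name from the list of things; names that differ only in an ending like _2 or _b are one class to them, and where a whole thing is asked for, a point or a joint stands for the part that bears it (a point fixed in the world has none). Each returns a list of dicts, best first, with "score" (0 to 1); they miss things now and then, are a little off and sometimes report something else, mostly with a low value. They report only what shows in the picture. A call takes as long as a camera call. They do not tell look-alikes from the thing itself.
- arm.search_frame(target, camera): "point" ([x, y, z] in m, in the coordinates of the camera as it stood for that picture, good to about 4 mm: the middle of the surface that is visible of it).
- arm.cut_out(target, camera): "pixels" (384x512 bool, what is visible of it).
- arm.landmark_of(target, camera): "point" ([x, y, z] in m, in the coordinates of the camera as it stood for that picture, good to about 4 mm: a listed point, or the origin of a listed thing).
The state is a dict: "t": time; "q": joint angles; "qd": joint speeds; "joint_efforts": joint torques, N m; "eef_pos": TCP position; "ee_rot": TCP orientation; "force": force on the tool from outside, world axes, zero at the start; "moment": the same for the moment, N m; "width": finger opening in m.
Only numpy, scipy, OpenCV 4.12 (cv2) and the standard library are available. Lean on these libraries where they do the work, as an engineer would, in place of code of your own. Each camera call takes 0.05 s, during which the arm holds its last target. There are 200 camera calls.

TASK

Take the red-gripped plug out of the wooden rack, push it into the spring-loaded bayonet socket on the black test set with its two lugs in the two slots, and turn it a full quarter turn clockwise (from above) to lock it. The spring lifts it off its contact when let go, so finish while still holding it by the grip, pressed down with its collar flush on the socket. Leave the black plug and everything else where they are.

Things in the scene. Friction and masses are not known exactly. Their poses are not given: they have to be found in the camera images.
- red_plug: Plug to fit, 180 to 290 g, in either hole of the rack, upright, hanging by its collar, tip 13 mm above the table. Origin: centre of the stem's flat tip; z up the stem. Heights above the tip: tapered nose 0 to 8 mm (diameter 16 to 24), round brass stem (diameter 24) up to 32 mm, aluminium collar of diameter 50 from 32 to 38 mm, red grip 38 to 76 mm. Same after a half turn about z.
- red_grip (a point): Point to pinch on the red plug, 60 mm above its tip on its axis; axes as the plug's. The grip is a red bar 44 mm long along x and 20 mm thick along y: pinch across the 20 mm, fingertips above the collar (whose top is 22 mm below this point). At the start x is within 0.6 rad of the rack's x.
- red_lugs (a point): Midpoint of the red plug's two steel lugs, 14.5 mm above its tip; axes as the plug's. The lugs stick out along +x and -x, the long way of the grip, in line with two small black marks on the collar; each is 6 mm wide (y), 5 mm high and reaches 19 mm from the axis.
- socket (a point): Centre of the socket's mouth, at its flat top face, 130 mm above the table. Fixed aluminium turret of diameter 60 and 40 mm high on the black test set. z up. Round hole of diameter 28 mm with two slots 11 mm wide along +x and -x, reaching 20.5 mm from the axis, marked by black bars; red dots mark the line (y) to which the lugs are to turn. Collar is flush when the tip is 32 mm below.
- lip (a point): Centre of the underside of the socket's lip, 10 mm below its face; axes as the socket's. Lugs are under the lip, free to turn, once the plug's tip is 27 to 32 mm below the face. Only clockwise (from above) turning is possible; a stop comes about 3 degrees after the quarter turn. Unpressed, the spring lifts a locked plug 5 mm until its lugs press up on the lip.
- plunger (a joint): Spring plunger in the socket: 0 when free, its top 18 mm below the face; grows in m as a plug's tip pushes it down: 0.014 with the collar flush, 0.009 with a plug locked but not pressed. It pushes up with about 4 N at first touch, 10 N at 0.009, 14 N at 0.014.
- test_set: Fixed black instrument case 220 x 260 x 90 mm high (x, y, z), origin at the centre of its underside on the table, two meters and two knobs on its top; the socket turret stands on it, centred 20 mm towards -x and 60 mm towards +y of its centre, with the same axes.
- rack: Fixed block of light wood 70 x 200 x 45 mm high (x, y, z), origin at the centre of its underside on the table, with two holes of diameter 41 mm through it, 50 mm either way from its centre along its y.
- black_plug: The other plug, of the same shape with a black grip, in the rack's other hole (which is which varies). Leave it there.
- morse_key: Morse key, black base 75 x 150 x 50 mm high overall with brass arm, loose bystander; origin at the centre of its underside.
- grey_box: Grey plastic box 60 x 110 x 35 mm high, loose bystander; origin at the centre of its underside.
- pocket_meter: Black hand-held meter 130 x 70 x 36 mm high lying flat, loose bystander; origin at the centre of its underside.
- mug: Blue mug, diameter 80 mm, 90 mm high, loose bystander; origin at the centre of its underside.
- screw_jar: Small jar with orange cap, diameter 60 mm, 75 mm high, loose bystander; origin at the centre of its underside.
- screwdriver: Screwdriver lying on the table, loose bystander; its x runs from the handle to the tip.
Mind the look-alikes: they are no part of the job. Leave any purple look-alike of the red_plug alone. Leave any blue look-alike of the black_plug alone.

How it is judged:
By the outcome, as a careful person would: the job done as asked, in the order asked, and still so for the second after the job is handed in, while the arm keeps its last pose, push and grip.
It also fails if it takes over 43 s, if anything falls off the work surface, if the arm or the gripper's body presses on something with over 40 N, if the wrist force passes 120 N, or if a joint passes its speed limit or range.

## Working session

There is one attempt and no reset: what is moved stays moved. The work goes in short steps, Python scripts to look and compute and a tool call to move; the robot and the scene stay as the last step left them, time stands still between calls to the robot, and variables do not carry over. Pictures are saved under pics/ and viewed, about 8 in all and at most 12, crops included, and the job is handed in when it is done.

Besides the shell and the picture viewer there is one more tool, called after "Emit:" as a command line: name --pt "numbers of a row" for each row, then --argument value for the rest. drive_tool: Moves the arm, as the interface text tells. Shifts and turns lie within -1 to 1; 1 stands for 0.04 m of shift or 6 degrees of turn. Its arguments: {"type":"object","properties":{"targets":{"type":"array"},"claw":{"type":"number"},"newtons":{"type":"number"}},"required":["targets"]}

```bash
mkdir -p pics
cat > h.py <<'E'
import numpy as np, cv2
from station import arm
def cal(n):
    c=arm.get_calibration(n); return np.array(c["mtx"]),np.array(c["dist_coeffs"],float),np.array(c["origin"]),np.array(c["rotation"])
def w(n,p):  # camera -> world
    K,d,o,R=cal(n); return o+R@np.array(p)
def pix(n,P):
    K,d,o,R=cal(n); c=(np.atleast_2d(P)-o)@R; c=c*[1,-1,-1]
    return cv2.projectPoints(c.reshape(-1,1,3),np.zeros(3),np.zeros(3),K,d)[0].reshape(-1,2)
def unp(n,uv,depth):
    K,d,o,R=cal(n); uv=np.array(uv,float).reshape(-1,1,2)
    x=cv2.undistortPoints(uv,K,d).reshape(-1,2); D=np.array(depth).reshape(-1,1)
    return o+(np.hstack([x,np.ones((len(x),1))])*D*[1,-1,-1])@R.T
def onz(n,uv,z):  # pixel ray with plane z
    o=cal(n)[2]; p=unp(n,uv,np.ones(len(np.array(uv).reshape(-1,2))))
    r=p-o; return o+r*((z-o[2])/r[:,2])[:,None]
E
python3 - <<'E'
from h import *
np.set_printoptions(precision=4,suppress=True)
s=arm.get_state(); print(s)
ims=[]
for n in("top","side"):
    im,d=arm.grab_frame(n); np.savez(f"{n}0.npz",im=im,d=d); cv2.imwrite(f"pics/{n}0.png",im[:,:,::-1])
    K,dd,o,R=cal(n); print(n,o,R.round(3).tolist(),K[0,0],dd)
    for t in("red_plug","red_grip","red_lugs","black_plug","socket","test_set","rack"):
        for r in arm.landmark_of(t,n)[:3]: 
            P=w(n,r["point"]); print(t,round(r["score"],2),P,pix(n,P)[0].round())
print(arm.get_state()["t"])
E
```

```text
{'t': 0.0, 'q': array([ 1.5441,  0.3594,  0.0111, -0.0003, -1.2241, -0.2881]), 'qd': array([-0.0017, -0.0009, -0.0013,  0.0009, -0.0035,  0.0002]), 'joint_efforts': array([  0.0001, -58.2722,  29.3056,   6.9973,   0.007 ,  -0.0002]), 'eef_pos': array([0.2089, 0.6414, 0.2256]), 'ee_rot': array([ 3.14  , -0.0001, -0.3149]), 'force': array([-0.7302,  0.4167, -0.7296]), 'moment': array([ 0.0165, -0.0105,  0.0172]), 'width': 0.08761568769408655}
top [ 0.4515 -0.029   1.6572] [0.067, 0.01, -1.574] 441.80018404151366 [-0.0591  0.      0.      0.      0.    ]
red_plug 0.69 [3.0369 2.5565 4.2426] [-133.  574.]
red_plug 0.65 [3.0334 2.5529 4.2391] [-133.  574.]
red_grip 0.6 [2.9413 2.4608 4.147 ] [-133.  574.]
red_lugs 0.61 [3.0101 2.5296 4.2158] [-133.  574.]
red_lugs 0.56 [3.0188 2.5383 4.2245] [-133.  574.]
black_plug 0.72 [3.0356 2.5551 4.2413] [-133.  574.]
black_plug 0.6 [3.0495 2.569  4.2552] [-133.  574.]
socket 0.6 [2.8686 2.3882 4.0743] [-133.  574.]
test_set 0.97 [3.0757 2.5952 4.2814] [-133.  574.]
rack 0.61 [3.0474 2.567  4.2532] [-133.  574.]
side [0.447  1.0608 1.0105] [0.866, 0.007, -3.029] 431.09692163900945 [0.0235 0.     0.     0.     0.    ]
red_plug 0.66 [4.1513 4.7651 4.7148] [-191.  641.]
red_plug 0.54 [4.2963 4.9101 4.8598] [-191.  641.]
red_plug 0.21 [4.4026 5.0164 4.9661] [-191.  641.]
red_grip 0.57 [4.1677 4.7815 4.7312] [-191.  641.]
red_lugs 0.89 [4.1269 4.7406 4.6904] [-191.  641.]
red_lugs 0.49 [4.2549 4.8687 4.8184] [-191.  641.]
red_lugs 0.19 [4.1342 4.748  4.6977] [-191.  641.]
black_plug 0.81 [4.512  5.1258 5.0755] [-191.  641.]
black_plug 0.48 [4.4055 5.0193 4.969 ] [-191.  641.]
socket 0.95 [4.9988 5.6126 5.5623] [-191.  641.]
socket 0.58 [4.1449 4.7587 4.7084] [-191.  641.]
test_set 0.8 [5.3885 6.0022 5.952 ] [-191.  641.]
rack 0.69 [4.3012 4.915  4.8647] [-191.  641.]
rack 0.26 [4.0349 4.6486 4.5984] [-191.  641.]
0.8
```

View pics/top0.png

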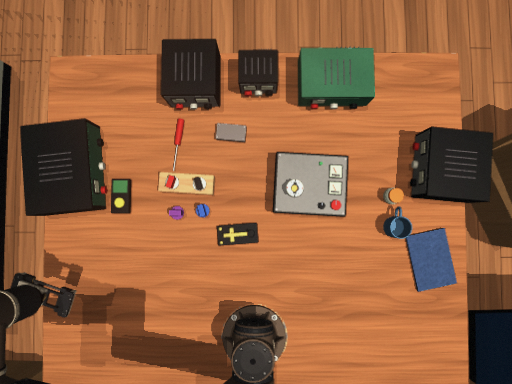

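View pics/side0.png

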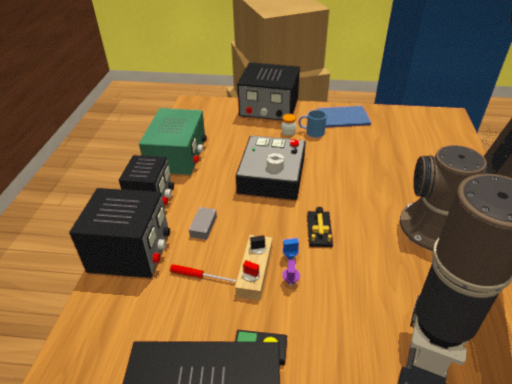

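The top view shows the rack at about (187,184), with the red plug at (170,182) and the black plug at (198,183). The purple (177,212) and blue (202,210) look-alikes stand outside the rack. The test set is at (311,184) with its socket at (294,188). The camera rotation is given as rpy, so I'll fix the helper.

```bash
sed -i 's/np.array(c\["rotation"\])$/Rotation.from_euler("xyz",c["rotation"]).as_matrix()/; 1i from scipy.spatial.transform import Rotation' h.py
python3 - <<'E'
from h import *
np.set_printoptions(precision=4,suppress=True)
for n in("top","side"):
    im,d=arm.grab_frame(n); np.savez(f"{n}0.npz",im=im,d=d)
    for t in("red_plug","red_grip","red_lugs","black_plug","socket","test_set","rack"):
        for r in arm.landmark_of(t,n)[:3]: 
            P=w(n,r["point"]); print(n,t,round(r["score"],2),P,pix(n,P)[0].round())
im=np.load("top0.npz")["im"]; s=np.load("side0.npz")["im"]
a=cv2.resize(im[160:220,150:220],(700,600),interpolation=cv2.INTER_CUBIC)[:,:,::-1]
b=cv2.resize(im[150:220,260:350],(540,420),interpolation=cv2.INTER_CUBIC)[:,:,::-1]
c=cv2.resize(s[225:305,225:305],(400,400),interpolation=cv2.INTER_CUBIC)[:,:,::-1]
e=cv2.resize(s[125:205,225:315],(400,400),interpolation=cv2.INTER_CUBIC)[:,:,::-1]
a=cv2.resize(a,(400,300)); b=cv2.resize(b,(400,300))
cv2.imwrite("pics/crop1.png",np.vstack([np.hstack([a,b]),np.hstack([cv2.resize(c,(400,300)),cv2.resize(e,(400,300))])]))
E
```

```text
top red_plug 0.65 [0.4589 0.2794 0.0032] [178. 212.]
top red_plug 0.48 [0.5681 0.2963 0.0141] [174. 183.]
top red_grip 0.7 [0.4596 0.2795 0.0582] [176. 212.]
top red_grip 0.55 [0.5706 0.295  0.0726] [171. 181.]
top red_grip 0.17 [0.5671 0.2962 0.013 ] [174. 183.]
top red_lugs 0.7 [0.5702 0.2991 0.0213] [172. 182.]
top red_lugs 0.52 [0.4577 0.2776 0.0111] [178. 212.]
top black_plug 0.71 [0.564  0.2007 0.0127] [199. 184.]
top socket 0.82 [ 0.5396 -0.1425  0.1255] [293. 188.]
top test_set 0.95 [ 0.5582 -0.2073  0.0013] [308. 185.]
top test_set 0.62 [0.5661 0.295  0.0125] [174. 183.]
top rack 0.84 [0.5682 0.2454 0.0007] [188. 183.]
top rack 0.21 [0.5244 0.4933 0.003 ] [122. 195.]
side red_plug 0.84 [0.5763 0.2985 0.0137] [249. 281.]
side red_plug 0.67 [0.4546 0.2803 0.0009] [291. 282.]
side red_grip 0.85 [0.4619 0.2891 0.0595] [289. 271.]
side red_grip 0.7 [ 0.712   0.286  -0.0022] [203. 277.]
side red_grip 0.59 [0.5734 0.2999 0.0711] [249. 268.]
side red_lugs 0.66 [0.4608 0.2789 0.0174] [289. 278.]
side red_lugs 0.64 [0.5704 0.3    0.0238] [250. 279.]
side black_plug 0.7 [0.4656 0.1846 0.0002] [290. 257.]
side black_plug 0.57 [0.5646 0.1999 0.0085] [257. 256.]
side black_plug 0.25 [0.7559 0.0835 0.0025] [203. 226.]
side socket 0.68 [ 0.5431 -0.1439  0.1314] [274. 157.]
side test_set 0.96 [ 0.558  -0.2051 -0.001 ] [271. 176.]
side rack 0.72 [ 0.5638  0.2499 -0.0011] [255. 271.]
```

View pics/crop1.png

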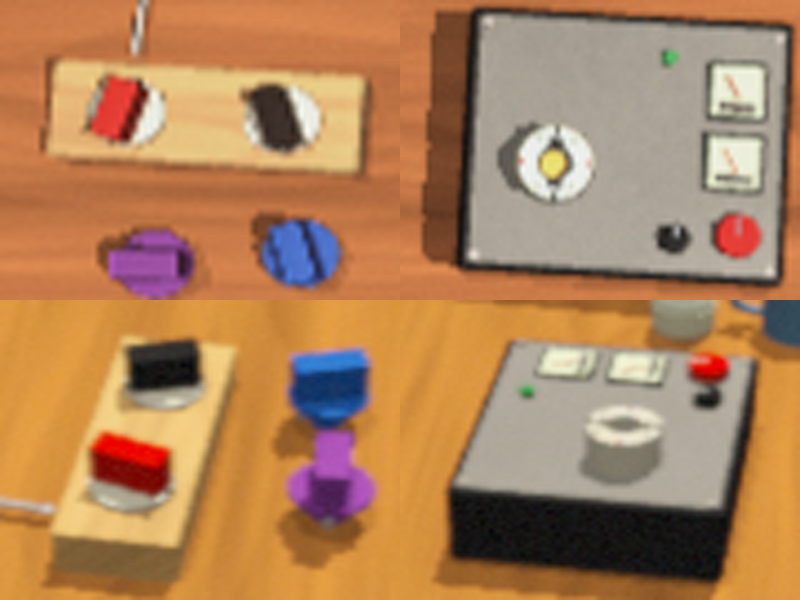

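The crop shows the red-gripped plug in the rack's left hole. The purple and blue pieces stand on the table outside the rack, so (171,181) is the one to take. Next I'll measure its grip pose and the socket pose.

Run:
```python
from h import *
np.set_printoptions(precision=4,suppress=True)
def cloud(n,m):
    v,u=np.nonzero(m&(D[n]>0)); return unp(n,np.c_[u,v],D[n][v,u])
I={};D={}
for n in("top","side"):
    z=np.load(f"{n}0.npz"); I[n]=z["im"];D[n]=z["d"]
    hsv=cv2.cvtColor(I[n],cv2.COLOR_RGB2HSV)
    m=((hsv[:,:,0]<6)|(hsv[:,:,0]>174))&(hsv[:,:,1]>150)&(hsv[:,:,2]>80)
    P=cloud(n,m); P=P[(np.hypot(P[:,0]-.57,P[:,1]-.297)<.05)]
    T=P[P[:,2]>.083]; print(n,len(P),len(T),np.sort(P[:,2])[::4],"topz",np.median(T[:,2]))
    for Q in(T[:,:2],):
        r=cv2.minAreaRect(Q.astype(np.float32)); b=cv2.boxPoints(r); e=[b[1]-b[0],b[2]-b[1]]; l=max(e,key=np.linalg.norm)
        pc=np.linalg.svd(Q-Q.mean(0))[2][0]
        print("grip ctr",np.array(r[0]),r[1],"yaw rect",np.degrees(np.arctan(l[1]/l[0])),"pca",np.degrees(np.arctan(pc[1]/pc[0])),Q.mean(0))
# test set top by depth; rack too
v,u=np.mgrid[0:384,0:512]
for n in("top","side"):
    P=cloud(n,np.ones((384,512),bool))
    for nm,c,zl,rad in(("set",(.558,-.206),(.08,.1),.19),("rack",(.566,.247),(.035,.055),.13),("turret",(.54,-.144),(.122,.14),.04)):
        Q=P[(abs(P[:,2]-(zl[0]+zl[1])/2)<(zl[1]-zl[0])/2)&(np.hypot(P[:,0]-c[0],P[:,1]-c[1])<rad)]
        r=cv2.minAreaRect(Q[:,:2].astype(np.float32)); print(n,nm,len(Q),np.array(r[0]),r[1],r[2],"z",np.median(Q[:,2]))
```

```text
top 81 56 [0.0398 0.055  0.0647 0.0713 0.0806 0.0825 0.0829 0.0838 0.0848 0.0857
 0.0862 0.087  0.0874 0.0887 0.0893 0.0896 0.0897 0.0903 0.0911 0.0925
 0.0958] topz 0.08886005013713971
grip ctr [0.5691 0.2956] (0.019716937094926834, 0.039712633937597275) yaw rect -21.524683 pca -19.730709757118916 [0.5699 0.2954]
side 163 82 [0.056  0.0579 0.0592 0.0616 0.0631 0.0636 0.0645 0.0657 0.0668 0.0678
 0.0696 0.0707 0.0729 0.0739 0.0746 0.0768 0.0774 0.0788 0.0803 0.0812
 0.0829 0.0838 0.0843 0.0851 0.0857 0.0861 0.0864 0.0868 0.0869 0.087
 0.0874 0.0875 0.0876 0.0879 0.0883 0.0887 0.089  0.0892 0.0895 0.0901
 0.0906] topz 0.08741932749402409
grip ctr [0.5677 0.3021] (0.019785044714808464, 0.039590053260326385) yaw rect -20.641075 pca -21.619661902042974 [0.5681 0.3035]
top set 4016 [ 0.5583 -0.2085] (0.26115667819976807, 0.21707084774971008) 86.40840911865234 z 0.09113130553702231
top rack 928 [0.5201 0.2483] (0.20245854556560516, 0.16108010709285736) 87.94221496582031 z 0.0446885765550844
top turret 173 [ 0.5439 -0.1469] (0.056260138750076294, 0.05721015855669975) 44.675193786621094 z 0.12971981638966734
side set 2350 [ 0.5586 -0.2028] (0.26997706294059753, 0.2201821655035019) 86.59268188476562 z 0.08908832697132013
side rack 1170 [0.5208 0.2523] (0.20518241822719574, 0.16327838599681854) 87.09031677246094 z 0.0436482925248578
side turret 133 [ 0.5412 -0.1418] (0.05625792220234871, 0.0597677156329155) 8.91064453125 z 0.12731268426644915
```

Emit:
drive_tool --pt "0.9 -0.85 0 0 0 -0.1" --pt "0.9 -0.85 0 0 0 -0.1" --pt "0.9 -0.85 0 0 0 -0.1" --pt "0.9 -0.85 0 0 0 -0.1" --pt "0.9 -0.85 0 0 0 -0.1" --claw 0.65 --newtons 40

```text
t: 2.22
eef_pos: [0.39, 0.4707, 0.2268]
ee_rot: [-3.141, -0.0, -0.367]
force: [0.1, 0.5, 0.3]
width: 0.0575
```

Emit:
drive_tool --pt "0.9 -0.85 -0.4 0 0 0" --pt "0.9 -0.85 -0.4 0 0 0" --pt "0.9 -0.85 -0.4 0 0 0" --pt "0.9 -0.85 -0.4 0 0 0" --pt "0.9 -0.9 -0.4 0 0 0"

```text
t: 2.85
eef_pos: [0.5702, 0.2988, 0.1462]
ee_rot: [-3.141, -0.0, -0.367]
force: [-0.2, 1.5, 0.2]
width: 0.0569
```

Emit:
drive_tool --pt "0 0 0 0 0 0"

```text
t: 2.98
eef_pos: [0.5702, 0.2966, 0.1446]
ee_rot: [3.139, 0.001, -0.371]
force: [0.4, 0.5, -1.3]
width: 0.0565
```

Emit:
drive_tool --pt "-0.04 0.06 -0.7 0 0 0" --pt "0 0 -0.7 0 0 0" --pt "0 0 -0.5 0 0 0" --pt "0 0 -0.27 0 0 0" --pt "0 0 0 0 0 0"

```text
t: 3.6
eef_pos: [0.5671, 0.3024, 0.0594]
ee_rot: [3.141, 0.0, -0.367]
force: [0.6, -0.3, -0.2]
width: 0.0572
```

Run:
```python
from h import *
im,d=arm.grab_frame("side"); s=arm.get_state()
print(s["eef_pos"],s["ee_rot"],s["force"])
im2,d=arm.grab_frame("top")
p=s["eef_pos"]
for n,i in(("side",im),("top",im2)): print(pix(n,[p,[.569,.299,.089]]))
a=cv2.resize(im[215:305,205:325],(600,450),interpolation=cv2.INTER_CUBIC)
cv2.imwrite("pics/pre.png",a[:,:,::-1])
```

```text
[0.56751675 0.30262087 0.06022237] [-3.14142107e+00 -3.38137715e-04 -3.66584254e-01] [0.56436863 0.57440437 0.29806722]
[[251.05395062 271.67544767]
 [250.45972001 263.8792488 ]]
[[169.37627849 182.09945414]
 [168.73155129 181.1048604 ]]
```

View pics/pre.png

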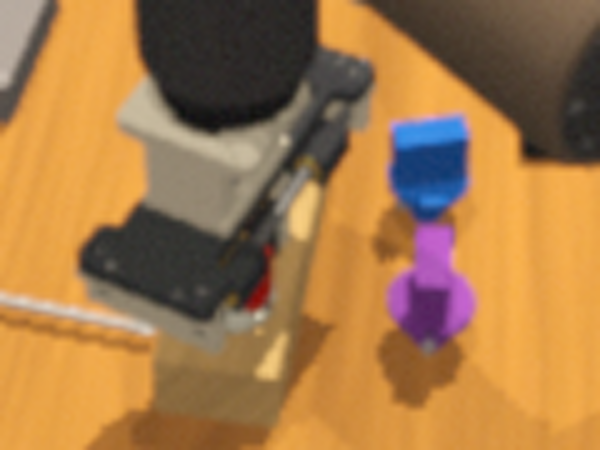

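Emit:
drive_tool --pt "0 -0.03 -0.08 0 0 0" --pt "0 0 0 0 0 0" --pt "0 0 0 0 0 0" --pt "0 0 0 0 0 0" --pt "0 0 0 0 0 0" --claw 0 --newtons 50

```text
t: 4.32
eef_pos: [0.5672, 0.3006, 0.0567]
ee_rot: [3.141, 0.0, -0.367]
force: [-2.1, -1.4, 2.8]
width: 0.0198
```

Emit:
drive_tool --pt "0 0 0 0 0 0" --pt "0 0 0 0 0 0"

```text
t: 4.58
eef_pos: [0.5672, 0.3006, 0.0567]
ee_rot: [3.141, 0.0, -0.367]
force: [-2.5, -2.1, 4.0]
width: 0.0198
```

Emit:
drive_tool --pt "0 0 0.4 0 0 0" --pt "0 0 0.7 0 0 0" --pt "0 0 0.9 0 0 0" --pt "0 0 0.9 0 0 0" --pt "0 0 0.8 0 0 0"

```text
t: 5.2
eef_pos: [0.5676, 0.3015, 0.2068]
ee_rot: [-3.14, -0.001, -0.367]
force: [-0.7, 0.1, -2.5]
width: 0.0197
```

Emit:
drive_tool --pt "-0.05 -0.6 0 0 0 0.3" --pt "-0.05 -0.9 0 0 0 0.3" --pt "-0.05 -0.9 0 0 0 0.3" --pt "-0.05 -0.9 0 0 0 0.3" --pt "-0.05 -0.9 0 0 0 0.3"

```text
t: 5.82
eef_pos: [0.5574, 0.1323, 0.2054]
ee_rot: [-3.141, -0.001, -0.209]
force: [1.2, -0.6, -2.1]
width: 0.0198
```

Emit:
drive_tool --pt "-0.05 -0.9 0 0 0 0.3" --pt "-0.05 -0.9 0 0 0 0.3" --pt "-0.05 -0.9 0 0 0 0.3" --pt "-0.05 -0.9 0 0 0 0.3" --pt "-0.05 -0.9 0 0 0 0.2"

```text
t: 6.45
eef_pos: [0.5475, -0.0479, 0.2054]
ee_rot: [-3.141, -0.001, -0.062]
force: [0.8, -0.4, -2.9]
width: 0.0199
```

Emit:
drive_tool --pt "-0.1 -0.9 0 0 0 0" --pt "-0.03 -0.5 0 0 0 0" --pt "0 0 0 0 0 0" --pt "0 0 0 0 0 0"

```text
t: 6.95
eef_pos: [0.5424, -0.1026, 0.205]
ee_rot: [-3.141, -0.001, -0.064]
force: [-0.4, 1.1, -2.7]
width: 0.0195
```

Run:
```python
from h import *
np.set_printoptions(precision=4,suppress=True)
for n in("side","top"):
    im,d=arm.grab_frame(n); np.savez(f"{n}1.npz",im=im,d=d)
    for t in("red_plug","red_grip","red_lugs","socket"):
        for r in arm.landmark_of(t,n)[:3]:
            P=w(n,r["point"])
            if np.hypot(P[0]-.54,P[1]+.12)<.06: print(n,t,round(r["score"],2),P)
s=np.load("side1.npz")["im"]; t=np.load("top1.npz")["im"]
print(pix("side",[.5424,-.1026,.21]),pix("top",[.5424,-.1026,.21]))
a=cv2.resize(s[105:180,230:330],(800,600),interpolation=cv2.INTER_CUBIC)
b=cv2.resize(t[160:220,250:330],(400,300),interpolation=cv2.INTER_CUBIC)
a[:230,:300]=b[:230,:300]
cv2.imwrite("pics/over.png",a[:,:,::-1])
```

```text
side red_plug 0.56 [ 0.5495 -0.1004  0.1634]
side red_grip 0.66 [ 0.5439 -0.1017  0.2212]
side red_lugs 0.56 [ 0.5442 -0.1025  0.1727]
side socket 0.83 [ 0.5407 -0.1426  0.1307]
top socket 0.59 [ 0.5419 -0.1437  0.1255]
[[273.8216 145.1513]] [[282.9571 185.9374]]
```

View pics/over.png

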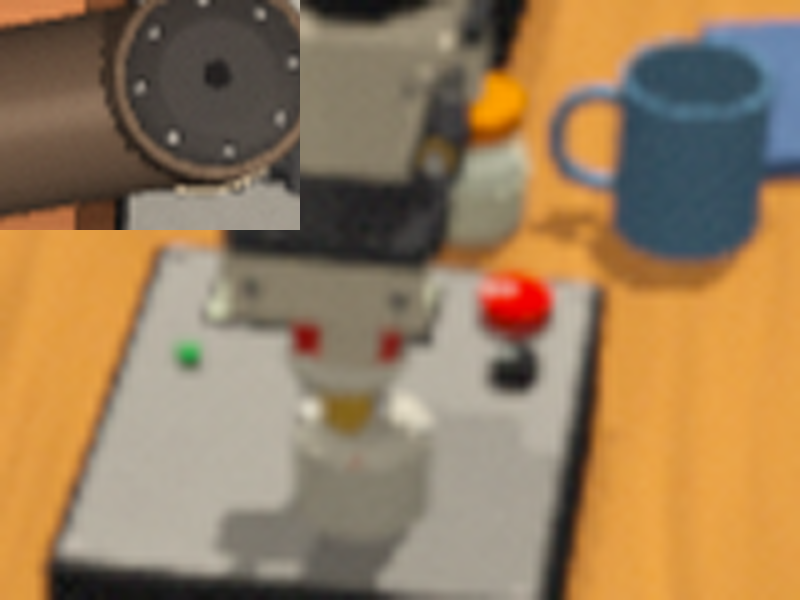

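Run:
```python
from h import *
np.set_printoptions(precision=4,suppress=True)
from scipy.optimize import least_squares
z=np.load("side1.npz"); im,d=z["im"],z["d"]
v,u=np.mgrid[0:384,0:512]; m=(d>0)&(abs(u-275)<30)&(abs(v-155)<45)
P=unp("side",np.c_[u[m],v[m]],d[m]); rgb=im[m]
hsv=cv2.cvtColor(rgb[None],cv2.COLOR_RGB2HSV)[0]
def circ(Q,r,c0,nm):
    f=lambda p:np.hypot(Q[:,0]-p[0],Q[:,1]-p[1])-r
    s=least_squares(f,c0,loss="soft_l1",f_scale=.002); print(nm,len(Q),s.x,np.std(s.fun))
T=P[(P[:,2]>.098)&(P[:,2]<.124)&(np.hypot(P[:,0]-.542,P[:,1]+.144)<.04)]
circ(T,.030,[.542,-.144],"turret side")
top=P[(abs(P[:,2]-.129)<.004)&(np.hypot(P[:,0]-.542,P[:,1]+.144)<.036)]
print("turret top z",np.median(top[:,2]),cv2.minEnclosingCircle(top[:,:2].astype(np.float32)))
S=(hsv[:,0]>12)&(hsv[:,0]<32)&(hsv[:,1]>110)&(hsv[:,2]<190)&(np.hypot(P[:,0]-.542,P[:,1]+.1026)<.03)
print("brass z",np.sort(P[S][:,2])[::3]); circ(P[S],.012,[.542,-.1026],"stem")
for zz in(.178,.182,.186,.19):
    C=P[(abs(P[:,2]-zz)<.003)&(np.hypot(P[:,0]-.542,P[:,1]+.1026)<.035)]; print(zz,len(C),C[:,0].min() if len(C) else 0,C[:,0].max() if len(C) else 0)
C=P[(P[:,2]>.18)&(P[:,2]<.192)&(np.hypot(P[:,0]-.542,P[:,1]+.1026)<.035)]
circ(C,.025,[.542,-.1026],"collar")
R=P[((hsv[:,0]<6)|(hsv[:,0]>174))&(hsv[:,1]>150)&(np.hypot(P[:,0]-.542,P[:,1]+.1026)<.035)]
print("red",len(R),R[:,0].min(),R[:,0].max(),np.median(R[:,1]),R[:,2].min(),R[:,2].max())
s=arm.get_state();print(s["eef_pos"],s["ee_rot"],s["force"],s["q"])
```

```text
turret side 121 [ 0.5429 -0.1429] 0.004713834538184485
turret top z 0.12725461016745881 ((0.5415598750114441, -0.13847365975379944), 0.03103483095765114)
brass z [-0.0053 -0.0033 -0.0027 -0.0015 -0.0001  0.0061  0.0093  0.168   0.17
  0.1726  0.1762  0.179   0.1798  0.1925  0.2858]
stem 45 [ 0.5369 -0.0844] 0.00705127715739188
0.178 15 0.5275983232277468 0.5642324721980897
0.182 6 0.5338227851429914 0.5642324721980897
0.186 2 0.5495472615715032 0.5527450506390382
0.19 7 0.5301803730543925 0.5663552257421827
collar 4 [ 0.5412 -0.1065] 0.002480184653557505
red 14 0.5245731263911675 0.5639482920023273 -0.09176863114714495 0.20273341408810996 0.21280789311437653
[ 0.5422 -0.1028  0.2045] [ 3.1416  0.0001 -0.0632] [-0.13    0.1791 -3.1275] [ 0.1676  0.1731 -0.2942 -0.     -1.1036  1.3401]
```

Emit:
drive_tool --pt "-0.02 -0.5 0 0 0 0" --pt "-0.03 -0.53 0 0 0 0" --pt "0 0 -0.3 0 0 0" --pt "0 0 -0.3 0 0 0" --pt "0 0 -0.2 0 0 0"

```text
t: 8.07
eef_pos: [0.5397, -0.1437, 0.1712]
ee_rot: [3.142, 0.001, -0.063]
force: [0.3, 0.4, -2.9]
width: 0.0197
```

Run:
```python
from h import *
im,d=arm.grab_frame("side"); s=arm.get_state(); print(s["eef_pos"],s["ee_rot"],s["force"],s["t"])
cv2.imwrite("pics/near.png",cv2.resize(im[120:180,235:315],(800,600),interpolation=cv2.INTER_CUBIC)[:,:,::-1])
```

```text
[ 0.53934482 -0.14362252  0.17042027] [-3.14149043e+00  2.58683092e-03 -6.31453453e-02] [ 0.76375792  0.42471585 -4.02009812] 8.125
```

View pics/near.png

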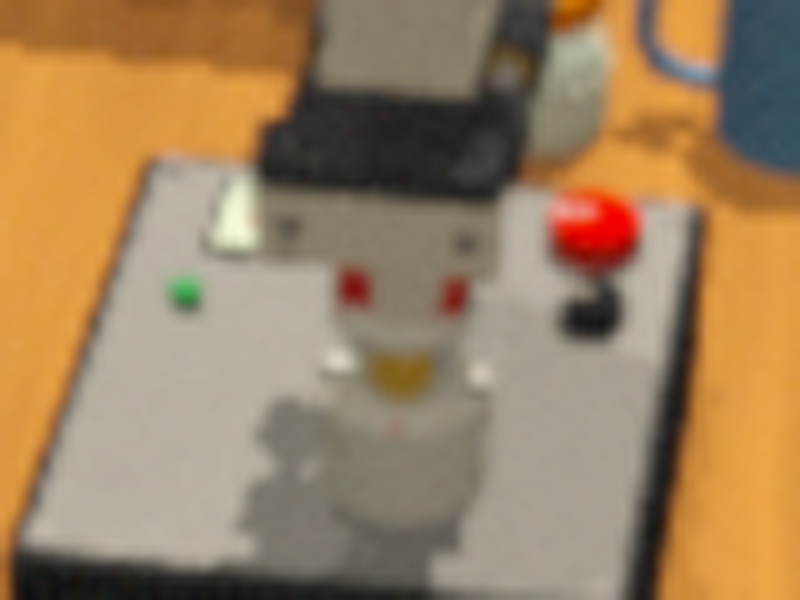

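Emit:
drive_tool --pt "0 0 -0.1 0 0 0" --pt "0 0 -0.08 0 0 0" --pt "0 0 -0.06 0 0 0" --pt "0 0 0 0 0 0"

```text
t: 8.62
eef_pos: [0.5402, -0.1442, 0.1629]
ee_rot: [-3.142, 0.0, -0.063]
force: [-1.0, -0.6, -2.5]
width: 0.0193
```

Emit:
drive_tool --pt "0 0 -0.06 0 0 0" --pt "0 0 -0.06 0 0 0" --pt "0 0 0 0 0 0"

```text
t: 9.0
eef_pos: [0.5401, -0.1442, 0.1579]
ee_rot: [3.142, 0.0, -0.064]
force: [1.5, -1.1, -1.7]
width: 0.0201
```

Emit:
drive_tool --pt "0 0 -0.07 0 0 0" --pt "0 0 -0.07 0 0 0" --pt "0 0 0 0 0 0"

```text
t: 9.38
eef_pos: [0.5402, -0.1442, 0.1527]
ee_rot: [3.141, -0.0, -0.063]
force: [-1.8, 0.6, 2.0]
width: 0.0198
```

Emit:
drive_tool --pt "0 0 -0.07 0 0 0" --pt "0 0 -0.07 0 0 0" --pt "0 0 0 0 0 0"

```text
t: 9.75
eef_pos: [0.5403, -0.1443, 0.1473]
ee_rot: [3.141, -0.0, -0.063]
force: [-3.6, 2.0, 6.3]
width: 0.0197
```

Emit:
drive_tool --pt "-0.01 0.01 -0.06 0 0 0" --pt "0 0 -0.05 0 0 0" --pt "0 0 0 0 0 0"

```text
t: 10.12
eef_pos: [0.5403, -0.1442, 0.1435]
ee_rot: [3.141, -0.001, -0.063]
force: [-3.1, 0.2, 9.3]
width: 0.0197
```

Emit:
drive_tool --pt "0 0 -0.04 0 0 0" --pt "0 0 0 0 0 0"

```text
t: 10.38
eef_pos: [0.5403, -0.1442, 0.1421]
ee_rot: [3.141, -0.001, -0.063]
force: [-4.1, 0.3, 9.9]
width: 0.0198
```

Emit:
drive_tool --pt "-0.01 0 -0.01 0 0 -0.4" --pt "0 0 0 0 0 -0.7" --pt "0 0 0 0 0 -0.9" --pt "0 0 0 0 0 0" --newtons 60

```text
t: 10.88
eef_pos: [0.5411, -0.144, 0.1422]
ee_rot: [-3.141, -0.004, -0.273]
force: [-1.5, 1.2, 10.1]
width: 0.0196
```

```bash
python3 -c "
from h import *
s=arm.get_state(); print(s['eef_pos'],s['ee_rot'],s['force'],s['moment'],s['q'])"
```

```text
[ 0.54109993 -0.14397296  0.14222777] [-3.14120237 -0.00385397 -0.27346774] [-1.47511516  1.24222813 10.07681406] [ 0.31386778  0.71165946 -0.00866158] [ 0.09029815  0.23947486 -0.36416588  0.0012257  -0.9634153   1.20633354]
```

Emit:
drive_tool --pt "0.003 0.004 0 0 0 -0.9" --pt "0.003 0.004 0 0 0 -0.9" --pt "0.003 0.004 0 0 0 -0.9" --pt "0.003 0.004 0 0 0 -0.9" --pt "0 0 0 0 0 0"

```text
t: 11.5
eef_pos: [0.5418, -0.143, 0.1423]
ee_rot: [-3.139, -0.004, -0.65]
force: [-1.1, 2.6, 9.7]
width: 0.0196
```

```bash
python3 -c "
from h import *
s=arm.get_state(); print(s['eef_pos'],s['ee_rot'],s['force'],s['moment'],s['q'])"
```

```text
[ 0.5418335  -0.14295581  0.14225071] [-3.13907482 -0.00356852 -0.65040358] [-1.05412601  2.60985943  9.74993234] [ 1.11780232  0.51302483 -0.04160228] [ 9.17732140e-02  2.39915665e-01 -3.63275398e-01  6.77522398e-04
 -9.63273589e-01  8.28238480e-01]
```

Emit:
drive_tool --pt "0.002 0.001 0 0 0 -0.9" --pt "0.002 0.001 0 0 0 -0.9" --pt "0.002 0.001 0 0 0 -0.9" --pt "0.002 0.001 0 0 0 -0.9" --pt "0.002 0.001 0 0 0 -0.9"

```text
t: 12.12
eef_pos: [0.5429, -0.1422, 0.1424]
ee_rot: [-3.136, -0.002, -1.123]
force: [0.2, 4.8, 9.9]
width: 0.0198
```

Emit:
drive_tool --pt "0 0.001 0 0 0 -0.9" --pt "0 0.001 0 0 0 -0.9" --pt "0 0.001 0 0 0 -0.9" --pt "0 0 0 0 0 -0.9" --pt "0 0 0 0 0 -0.9"

```text
t: 12.75
eef_pos: [0.5436, -0.1424, 0.1427]
ee_rot: [-3.135, 0.0, -1.594]
force: [2.2, 3.6, 9.2]
width: 0.0197
```

```bash
python3 -c "
from h import *
s=arm.get_state(); print(s['eef_pos'],s['ee_rot'],s['force'],s['moment'],s['q'])"
```

```text
[ 0.54363868 -0.14239201  0.14270868] [-3.13452076e+00  1.38762768e-04 -1.59416655e+00] [2.22557961 3.57039493 9.2182722 ] [ 1.56212594 -0.70674021  0.06691334] [ 9.26117692e-02  2.40433640e-01 -3.61442894e-01  8.29656296e-04
 -9.61879515e-01 -1.16454629e-01]
```

Emit:
drive_tool --pt "0.01 0.02 0 0 0 -0.4" --pt "0 0 0 0 0 -0.3" --pt "0 0 0 0 0 0"

```text
t: 13.12
eef_pos: [0.5437, -0.1422, 0.1427]
ee_rot: [-3.135, -0.0, -1.665]
force: [0.8, 0.3, 9.4]
width: 0.0195
```

Emit:
drive_tool --pt "0 0 -0.03 0 0 0" --pt "0 0 -0.03 0 0 0" --pt "0 0 0 0 0 0"

```text
t: 13.5
eef_pos: [0.5437, -0.1422, 0.1417]
ee_rot: [-3.135, -0.001, -1.664]
force: [-3.6, 3.6, 21.3]
width: 0.0196
```

```bash
python3 -c "
from h import *
s=arm.get_state(); print(s['eef_pos'],s['ee_rot'],s['force'],s['moment'],s['q'])"
```

```text
[ 0.54371138 -0.14221863  0.1416578 ] [-3.13464918e+00 -5.09508273e-04 -1.66398442e+00] [-3.58642475  3.57158773 21.28641823] [1.19536033 1.24736457 0.03798157] [ 0.09371998  0.24148245 -0.36331209  0.00218724 -0.95927504 -0.18815601]
```

Emit:
drive_tool --pt "0 0 0 0 0 -0.2" --pt "0 0 0 0 0 -0.2" --pt "0 0 0 0 0 0"

```text
t: 13.88
eef_pos: [0.5437, -0.1424, 0.1417]
ee_rot: [-3.135, -0.001, -1.706]
force: [-3.8, 2.2, 20.3]
width: 0.0198
```

Run:
```python
from h import *
im,d=arm.grab_frame("side"); s=arm.get_state(); print(s["eef_pos"],s["ee_rot"],s["force"],s["moment"],s["t"])
cv2.imwrite("pics/lock.png",cv2.resize(im[120:180,235:315],(800,600),interpolation=cv2.INTER_CUBIC)[:,:,::-1])
```

```text
[ 0.54362848 -0.1423519   0.14165001] [-3.13475121e+00 -4.92922729e-04 -1.70550224e+00] [-2.91244297  2.56557037 20.36880733] [0.95277441 1.32248479 0.27530081] 13.925
```

View pics/lock.png

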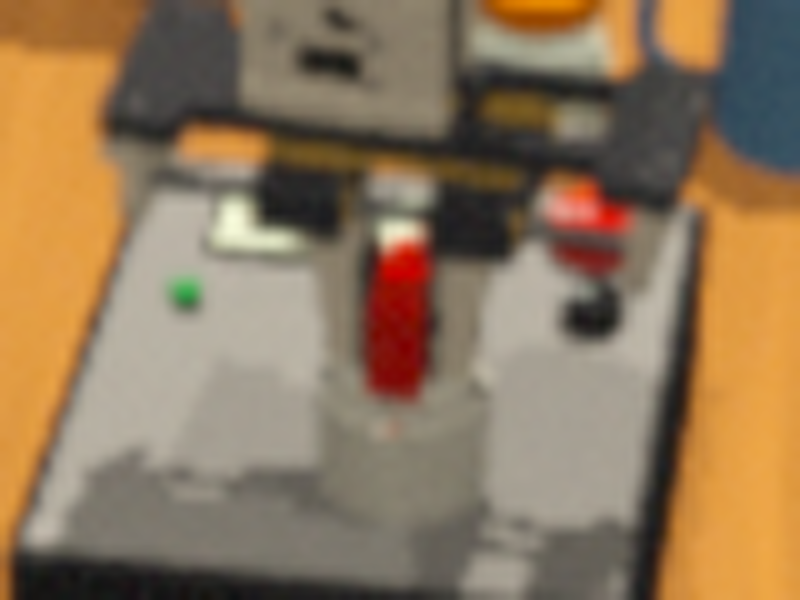

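Emit:
drive_tool --pt "-0.01 0.01 -0.02 0 0.06 0" --pt "0 0 -0.01 0 0 0" --pt "0 0 0 0 0 0"

```text
t: 14.3
eef_pos: [0.5437, -0.1423, 0.1416]
ee_rot: [-3.14, -0.002, -1.705]
force: [-5.2, 1.7, 27.2]
width: 0.0198
```

Run:
```python
from h import *
s=arm.get_state(); print(s["eef_pos"],s["ee_rot"],s["force"],s["moment"],s["t"],s["qd"])
```

```text
[ 0.54370881 -0.14234154  0.14156106] [-3.13958668e+00 -1.88416955e-03 -1.70507883e+00] [-5.20512879  1.69905054 27.23054537] [0.72741377 1.92187177 0.26343613] 14.3 [-1.15112394e-03 -6.53266637e-05 -2.27357834e-03 -1.08186860e-03
 -8.49655576e-04  1.24324723e-03]
```

```bash
python3 -c "
from h import *
print(arm.job_done()); s=arm.get_state(); print(s['t'],s['eef_pos'],s['force'])"
```

```text
the job is handed in; nothing more can be done
None
the job is handed in; nothing more can be done
```

I took the red plug from the rack's left hole, seated it in the socket with its lugs in the slots and turned it clockwise to lock it. I handed it in at 14.3 s, still gripped by the red bar and pressed down.

**Last checks**
- **Turn:** the tool turned about 94° from the slot line. The yaw moment rose to 0.27 N m at the end, so the plug is at or near the stop. In the last picture the red bar is in line with the red dot.
- **Flush:** the tool height was 141.6 mm, against 141.7 mm predicted for a flush collar. Vertical force was 27 N, and 1.2 mm of further commanded push moved it only 0.1 mm. The tool was about 0.15° from vertical.
- **Left alone:** I did not touch the black plug, the look-alikes or the other items, but took no final picture of the whole table.

**What disagreed or stayed uncertain**
- The two cameras differed by about 5 to 7 mm in y. I used averages and compared plug and socket in the side camera.
- A small sideways force of about 5 N and a moment of about 2 N m remained at the end. I take this to be the stem or collar resting against the socket.
- I could not tell whether the final yaw moment came from the stop or from collar friction.

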